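# Close up the circuit-board case: flap down, then cover shut

## Robot

A 6-joint arm with a two-finger parallel gripper is mounted at the origin on the work surface. World frame = base frame: x ahead of the robot, y to its left, z up, the work surface at z = 0. Lengths are in m, angles in rad, forces in N, time in s.
With the tool pointing down it reaches from about 0.4 to 0.825 m from the base axis. Payload 7 kg.
Tool frame: the origin (TCP) lies on the centre line of the jaws, within the pads' length; the fingertips stand arm.tip_reach ahead of it and the grasp point (between the pads) lies 5 mm behind it (arm.tip_reach is the distance from the TCP to the fingertips, in m); z points along the fingers, y is the line along which they close (so a half turn about z gives the same grasp; the last joint's range is limited). The gripper opens to 88 mm and grips with 3 to 60 N. Pads are 19 mm wide; open, the fingers measure 130 mm over their backs; the gripper's body (78 mm by 193 mm) begins 47 mm behind the grasp point.
Start: joints at [1.445, 0.359, 0.012, 0, -1.224, -0.288], TCP at [0.271, 0.618, 0.241] pointing down, gripper open.
Joint ranges: [-3.07, 3.07], [-1.43, 2.12], [-1.02, 1.25], [-3.03, 1.67], [-3.05, -0], [-3.03, 3.03]. Speed limits (rad/s): [2.39, 2.39, 3.01, 3.14, 3.14, 3.14].

## Interface

Orientations are given as [roll, pitch, yaw] about the fixed x, y, z axes, in that order (R = Rz(yaw) Ry(pitch) Rx(roll)).
In Python, from station import status, optics, order, arm gives the robot as it stands. The module is installed in compiled form; this text tells all that it offers.
- The arm moves only by the shell command python3 -m jog 'ROWS' [FORCE]. ROWS is JSON, a list of rows, each a list of 3 entries, a list of its own where there are three numbers: the gripper command: -1 is shut, 1 is fully open, values between are in proportion, then the shift along the tool's x, y, z in mm, then the turn about the tool's z in rad. A call has 1 to 20 rows; each row is the pose to reach, as a shift and turn from the pose commanded when the call began, along the tool's axes at that moment; what a row does not reach only later rows make up. A row lasts 1/8 s, in which the tool goes at most 62.5 mm and 10.7 degrees, less where a joint would pass 70% of its speed; a pose out of reach is approached as far as the arm can. A call with a gripper value outside its range is refused whole. The fingers move at their own pace and stop on an object; FORCE is the grip in N (left out, the last holds). Time passes only in rows, so rows that repeat a pose let the fingers close. It gives the time, the measured TCP pose, the force, the opening and the grip force at its end, in the units of the state.
- status.get_state(): the state, without advancing time (a new reading comes with each control period).
- optics.grab_frame(name): name is "side" or "top"; returns a dict with "color" (420x560x3 uint8, red, green, blue), "mtx" (3x3 intrinsics, pixels), "k1" (the pictures are not rectified: a ray, as slopes to the right and down, at radius r is drawn at 1 + k1 r^2 times it, then the intrinsics apply), "cam_to_world" (4x4, takes a point from camera to world coordinates). Camera axes: x right, y down, z forward; pixel columns grow to the right and rows downward; lengths in m; the calibration is good to about 2 mm. A picture is of the moment at which its call begins. There is no depth.
- order.job_done(): hands the job in; it is judged then, once.
The state is a dict: "t": time; "q": joint angles; "qd": joint speeds; "joint_efforts": joint torques, N m; "eef_pos": TCP position; "ee_rot": TCP orientation; "force": force on the tool from outside, world axes, zero at the start; "moment": the same for the moment, N m; "width": finger opening in m; "gripper_force": force on a finger pad.
Only numpy, scipy, OpenCV 4.12 (cv2) and the standard library are available. Lean on these libraries where they do the work, as an engineer would, in place of code of your own. Each camera call takes 0.05 s, during which the arm holds its last target. There are 200 camera calls.

## Task

Close up the circuit-board case for transport: first fold its upright aluminium hold-down flap down until it lies flat over the board, and only then swing the cover over it until it is fully shut. Push them with the fingers only; grasp and lift nothing, and leave the board and the other things on the bench where they are.

Things in the scene. Friction and masses are not known exactly. Their poses are not given: they have to be found in the camera images.
- case: Open-topped grey metal carrying case, fixed to the bench. 200 mm along its x, 250 mm along its y, rim 60 mm high, walls 6 mm. Origin: centre of its underside, on the bench. The flap is hinged inside its -y wall, the cover on top of its +y wall; both hinge lines run along the case's x. At yaw 0 its +y is the robot's left; it can be turned by up to 0.5 rad.
- flap (a joint): Hold-down flap, a bare aluminium plate 150 mm along the hinge, 120 mm from hinge to free edge, 4 mm thick. Angle in rad: 0 = folded down level over the board (12 mm below the case's rim, a firm stop), about 1.57 = standing upright; stops at 1.75. It folds down towards the case's +y. Stiff hinge: it stays where it is left and must be pushed all the way (about 1 to 2 N near its free edge).
- flap_hinge (a point): Middle of the flap's hinge line, 112 mm from the case's centre towards -y, 48 mm above the bench (mid-thickness of the plate).
- flap_edge (a point): Middle of the flap's free edge, mid-thickness, 120 mm from its hinge line; moves with the flap.
- cover (a joint): Hinged cover of the case, a grey metal panel 204 mm along the hinge, 257 mm from hinge to free edge, 6 mm thick, with a 9 mm lip turned inwards along its free edge. Angle in rad: 0 = shut flat on the rim (a firm stop, its outer face then 68 mm above the bench), about 1.57 = standing upright, stops at 2.0, leaning outwards. It shuts by swinging towards the case's -y. Stiff hinge: it stays where it is left and must be pushed all the way (about 2 to 4 N near its free edge).
- cover_hinge (a point): Middle of the cover's hinge line, 127 mm from the case's centre towards +y, 64.5 mm above the bench (mid-thickness of the panel).
- cover_edge (a point): Middle of the cover's free edge, mid-thickness, 257 mm from its hinge line; moves with the cover.
- board: Loose green circuit board lying on the case's floor, 130 x 150 mm, tallest part 24 mm above its underside; the folded flap clears it. Origin: centre of its underside.
- heatsink: Bystander: loose finned aluminium heatsink, 110 x 60 mm, 38 mm high, beside the case on its flap side. Origin: centre of its underside.
- caliper: Bystander: loose steel caliper, 200 mm long, 12 mm high, beside the case on its cover side. Origin: underside, middle of the beam.
- wrench: Bystander: loose small wrench lying flat, 130 mm long. Origin on its underside.
- screwdriver: Bystander: loose screwdriver lying flat, 190 mm long. Origin on its underside.
- tape: Bystander: loose roll of yellow tape lying flat, 90 mm across, 24 mm high. Origin: centre of its underside.
- screw_jar: Bystander: loose small glass jar, 56 mm across, 65 mm high. Origin: centre of its underside.
- cleaner: Bystander: loose white bottle, 54 mm across, 130 mm high. Origin: centre of its underside.

How it is judged:
By the outcome, as a careful person would: the job done as asked, in the order asked, and still so for the second after the job is handed in, with the robot touching nothing.
It also fails if it takes over 64 s, if anything falls off the work surface, if the arm or the gripper's body presses on something with over 40 N, if the wrist force passes 120 N, or if a joint passes its speed limit or range.

## Working session

There is one attempt and no reset: what is moved stays moved. The work goes in short steps, Python scripts to look and compute and a shell command to move; the robot and the scene stay as the last step left them, time stands still between calls to the robot, and variables do not carry over. Pictures are saved under pics/ and viewed, at most 10 in all, crops included, and the job is handed in when it is done.

```bash
mkdir -p pics; cat > h.py <<'E'
from station import status, optics, order, arm
import numpy as np, cv2
def grab(n):
    f=optics.grab_frame(n); return f
def ray(f,uv):
    K=f["mtx"];p=np.array([(uv[0]-K[0,2])/K[0,0],(uv[1]-K[1,2])/K[1,1]])
    s=p.copy()
    for _ in range(20): s=p/(1+f["k1"]*(s@s))
    T=f["cam_to_world"]; d=T[:3,:3]@np.array([s[0],s[1],1.]); return T[:3,3],d
def onz(f,uv,z):
    o,d=ray(f,uv); return o+d*(z-o[2])/d[2]
def proj(f,P):
    T=f["cam_to_world"];c=T[:3,:3].T@(np.array(P)-T[:3,3]);s=c[:2]/c[2];s=s*(1+f["k1"]*(s@s));K=f["mtx"]
    return np.array([K[0,0]*s[0]+K[0,2],K[1,1]*s[1]+K[1,2]])
E
python3 - <<'E'
from h import *
for n in("top","side"):
    f=grab(n); c=cv2.cvtColor(f["color"],cv2.COLOR_RGB2BGR)
    cv2.imwrite(f"pics/{n}0.png",cv2.resize(c,(784,588))); cv2.imwrite(f"{n}_raw.png",c)
    print(n,f["cam_to_world"].round(3).tolist(),f["mtx"].round(1).tolist(),f["k1"])
print(status.get_state(),arm.tip_reach)
E
```

```text
top [[0.006, -0.986, 0.167, 0.202], [-1.0, -0.006, 0.0, -0.016], [0.001, -0.167, -0.986, 1.623], [0.0, 0.0, 0.0, 1.0]] [[545.7, 0.0, 278.9], [0.0, 545.7, 210.8], [0.0, 0.0, 1.0]] -0.1282556187973165
side [[0.796, -0.441, 0.416, -0.157], [-0.606, -0.569, 0.556, -0.866], [-0.009, -0.694, -0.72, 1.139], [0.0, 0.0, 0.0, 1.0]] [[502.8, 0.0, 280.6], [0.0, 502.8, 215.3], [0.0, 0.0, 1.0]] 0.05048526583574814
{'t': 0.1, 'q': array([ 1.44507785e+00,  3.59314975e-01,  1.11912171e-02, -2.85292211e-04,
       -1.22411771e+00, -2.88092644e-01]), 'qd': array([ 0.00049847, -0.00161493,  0.00330395,  0.00127761, -0.00058094,
       -0.00077655]), 'joint_efforts': array([-1.73227516e-03, -5.84163952e+01,  2.93749827e+01,  7.01562077e+00,
        1.01455289e-02, -5.44896693e-05]), 'eef_pos': array([0.27128859, 0.61764672, 0.23973848]), 'ee_rot': array([ 3.14013086e+00, -1.53476386e-04, -4.13908136e-01]), 'force': array([-0.09871135,  0.03416676, -0.63230693]), 'moment': array([-0.01317576,  0.03005039, -0.0297626 ]), 'gripper_force': 0.0, 'width': 0.08736727236817224} 0.014
```

View pics/top0.png

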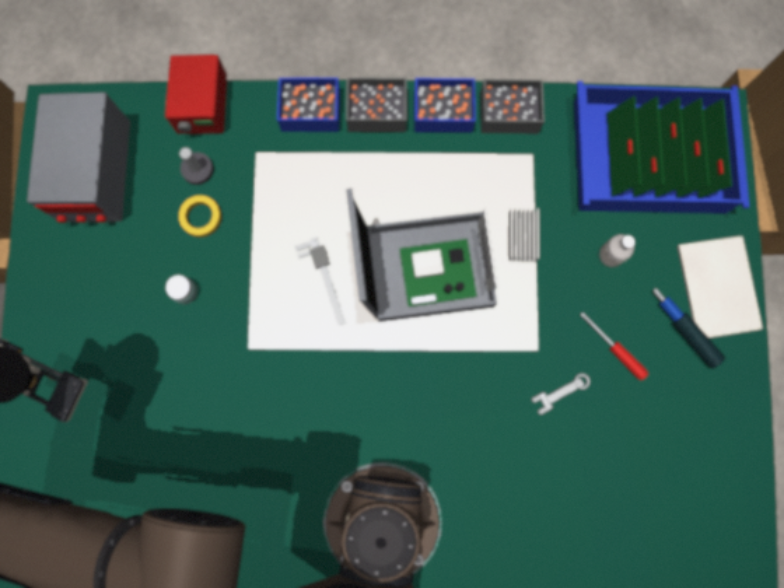

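View pics/side0.png

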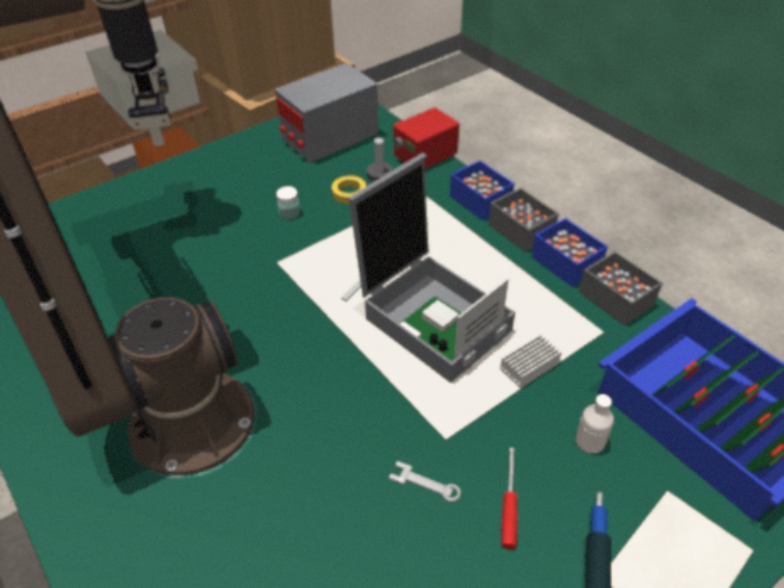

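The top view shows the case's −y rim corners at about (486,213) and (495,304), the near cover-side corner at (378,319), and the cover standing up. The side view shows the flap's top edge at (460,318)–(507,284) and the cover's free edge at (353,195)–(425,159), in 784-px coordinates.

```bash
python3 - <<'E'
from h import *
from scipy.optimize import least_squares
t=grab("top");s=grab("side")
a=onz(t,np.array([486,213])/1.4,.06);b=onz(t,np.array([495,304])/1.4,.06);c=onz(t,np.array([378,319])/1.4,.06)
print(a,b,c,np.linalg.norm(a-b),np.linalg.norm(b-c))
# pose: b = near -y corner (-x,-y), a=(+x,-y), c=(-x,+y)
L=np.array([[.1,-.125],[-.1,-.125],[-.1,.125]]);W=np.array([a,b,c])[:,:2]
R=lambda y:np.array([[np.cos(y),-np.sin(y)],[np.sin(y),np.cos(y)]])
r=least_squares(lambda p:(p[:2]+L@R(p[2]).T-W).ravel(),[.5,0,0]);print(r.x,r.fun)
x,y,w=r.x
def toW(l): return np.r_[np.array([x,y])+R(w)@l[:2],l[2]]
def edge(x_,yh,zh,l,sg,th): return toW([x_,yh+sg*l*np.cos(th),zh+l*np.sin(th)])
# angles from side/top corners
def fit(obs,yh,zh,l,sg,hx):
    res=lambda p:np.concatenate([proj(f,edge(sx*hx,yh,zh,l,sg,p[0]))-np.array(uv)/1.4 for f,sx,uv in obs])
    q=least_squares(res,[1.57]);return q.x,q.fun.round(1)
print(fit([(s,-1,(460,320)),(s,1,(507,284))],-.112,.048,.12,1,.075))
print(fit([(s,-1,(353,195)),(s,1,(425,159)),(t,1,(349,189))],.127,.0645,.257,-1,.102))
for sx in(-1,1):
  for sy in(-1,1):
    P=toW([sx*.1,sy*.125,.06]);print(sx,sy,P,(proj(t,P)*1.4).round(),(proj(s,P)*1.4).round())
E
```

```text
[ 0.6446421  -0.21692343  0.06      ] [ 0.44930035 -0.23253711  0.06      ] [0.41642432 0.01008696 0.06      ] 0.19596475882360126 0.24484132645691625
[ 0.53186549 -0.1012904   0.11327726] [ 0.00071189  0.00273768 -0.00266456 -0.00425567  0.00195267  0.001518  ]
(array([1.63934141]), array([-1.1,  0.4,  2.3, -2. ]))
(array([1.64323869]), array([-2.9,  2.3,  0. , -3.4,  1.8, -1.4]))
-1 -1 [ 0.44663579 -0.23679278  0.06      ] [497. 305.] [448. 366.]
-1 1 [0.418377   0.01160496 0.06      ] [377. 318.] [363. 300.]
1 -1 [ 0.64535398 -0.21418575  0.06      ] [485. 213.] [514. 313.]
1 1 [0.6170952  0.03421199 0.06      ] [367. 225.] [428. 256.]
```

```bash
cat >> h.py <<'E'
from scipy.spatial.transform import Rotation as Ro
CX,CY,W=.532,-.101,.113
def w(l): 
    c,s=np.cos(W),np.sin(W); return np.array([CX+c*l[0]-s*l[1],CY+s*l[0]+c*l[1],l[2]])
def shift(pts):  # local TIP points -> tool mm
    st=status.get_state();R=Ro.from_euler('xyz',st["ee_rot"]).as_matrix()
    print("t",st["t"],"pos",st["eef_pos"].round(4),"rot",st["ee_rot"].round(3),"F",st["force"].round(1),"turn",round(st["ee_rot"][2]-(W-np.pi/2),3))
    for l in pts: print(np.round(l,3),((R.T@(w(l)+[0,0,.014]-st["eef_pos"]))*1000).round(0).tolist())
E
python3 -c "
from h import *
shift([(0,-.175,.40),(0,-.175,.128)])"
```

```text
t 0.2 pos [0.2713 0.6178 0.24  ] rot [ 3.141 -0.    -0.414] F [ 0.4 -0.4 -0.1] turn 1.044
[ 0.    -0.175  0.4  ] [616.0, 705.0, -173.0]
[ 0.    -0.175  0.128] [616.0, 704.0, 99.0]
```

```bash
python3 -m jog '[[-1,[0,0,-60],0],[-1,[0,0,-120],0],[-1,[0,0,-175],0],[-1,[35,40,-175],0.1],[-1,[75,85,-175],0.2],[-1,[115,130,-175],0.3],[-1,[155,178,-175],0.4],[-1,[195,223,-175],0.5],[-1,[235,269,-175],0.6],[-1,[275,315,-175],0.7],[-1,[315,360,-175],0.8],[-1,[355,406,-175],0.9],[-1,[395,452,-175],1.0],[-1,[435,498,-175],1.044],[-1,[475,544,-175],1.044],[-1,[515,590,-175],1.044],[-1,[555,635,-175],1.044],[-1,[595,680,-175],1.044],[-1,[616,705,-175],1.044],[-1,[616,705,-175],1.044]]' 20 
python3 -c "
from h import *
shift([(0,-.175,.40),(0,-.175,.128),(0,-.155,.128)])"
```

```text
t: 2.7
eef_pos: [0.5521, -0.2773, 0.4138]
ee_rot: [3.139, 0.001, -1.461]
force: [1.0, 0.0, -0.8]
width: 0.0004
gripper_force: 0.0
t 2.7 pos [ 0.5521 -0.2773  0.4138] rot [ 3.139e+00  1.000e-03 -1.461e+00] F [ 1.   0.  -0.8] turn -0.003
[ 0.    -0.175  0.4  ] [-2.0, 0.0, -0.0]
[ 0.    -0.175  0.128] [-2.0, -1.0, 272.0]
[ 0.    -0.155  0.128] [-22.0, -1.0, 272.0]
```

```bash
python3 -m jog '[[-1,[0,0,60],0],[-1,[0,0,120],0],[-1,[0,0,180],0],[-1,[0,0,230],0],[-1,[0,0,272],0],[-1,[0,0,272],0],[-1,[0,0,272],0]]'
python3 - <<'E'
from h import *
for n in("side","top"):
    f=grab(n);c=cv2.cvtColor(f["color"],cv2.COLOR_RGB2BGR)
    x=c[160:310,230:430] if n=="side" else c[100:260,230:430]
    cv2.imwrite(f"a_{n}.png",cv2.resize(x[:150],(400,300),interpolation=cv2.INTER_CUBIC))
cv2.imwrite("pics/a.png",np.hstack([cv2.imread("a_side.png"),cv2.imread("a_top.png")]))
th=np.r_[np.linspace(1.6,0,12)]
r=.088
shift([(0,-.112+r*np.cos(a)-.002*np.sin(a)-.010,.048+r*np.sin(a)+.002*np.cos(a)) for a in th])
E
```

```text
t: 3.58
eef_pos: [0.5531, -0.2752, 0.1456]
ee_rot: [-3.14, -0.001, -1.457]
force: [1.1, -0.2, 0.7]
width: 0.0005
gripper_force: 0.0
t 3.675 pos [ 0.5534 -0.2753  0.1461] rot [-3.138e+00 -1.000e-03 -1.457e+00] F [0.1 0.2 0.4] turn 0.001
[ 0.    -0.127  0.136] [-49.0, 2.0, -4.0]
[ 0.    -0.114  0.136] [-62.0, 2.0, -4.0]
[ 0.    -0.101  0.134] [-74.0, 2.0, -1.0]
[ 0.    -0.089  0.13 ] [-87.0, 2.0, 2.0]
[ 0.    -0.078  0.124] [-98.0, 2.0, 8.0]
[ 0.    -0.067  0.117] [-109.0, 2.0, 15.0]
[ 0.    -0.058  0.108] [-118.0, 2.0, 24.0]
[ 0.    -0.05   0.098] [-126.0, 2.0, 34.0]
[ 0.    -0.043  0.087] [-133.0, 2.0, 45.0]
[ 0.    -0.038  0.075] [-137.0, 2.0, 57.0]
[ 0.    -0.035  0.063] [-140.0, 2.0, 69.0]
[ 0.    -0.034  0.05 ] [-142.0, 2.0, 82.0]
```

View pics/a.png

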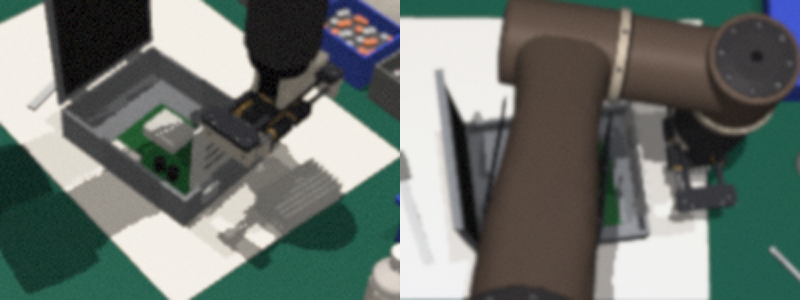

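The crops show the closed fingers on the −y side of the upright flap (near (250,130) in the side crop), but in the top crop the arm's elbow link at about (520,50) comes near the cover. I'll check its height.

```bash
python3 - <<'E'
from h import *
f=grab("side");c=cv2.cvtColor(f["color"],cv2.COLOR_RGB2BGR)
for x in(-.1,0,.1): 
  cv2.circle(c,tuple(int(v) for v in proj(f,w((x,.145,.32)))),2,(0,0,255),-1)
cv2.imwrite("pics/b.png",cv2.resize(c,(784,588)))
print(status.get_state()["q"].round(3))
E
```

```text
[-0.146  0.338 -0.248  0.    -0.981  0.259]
```

View pics/b.png

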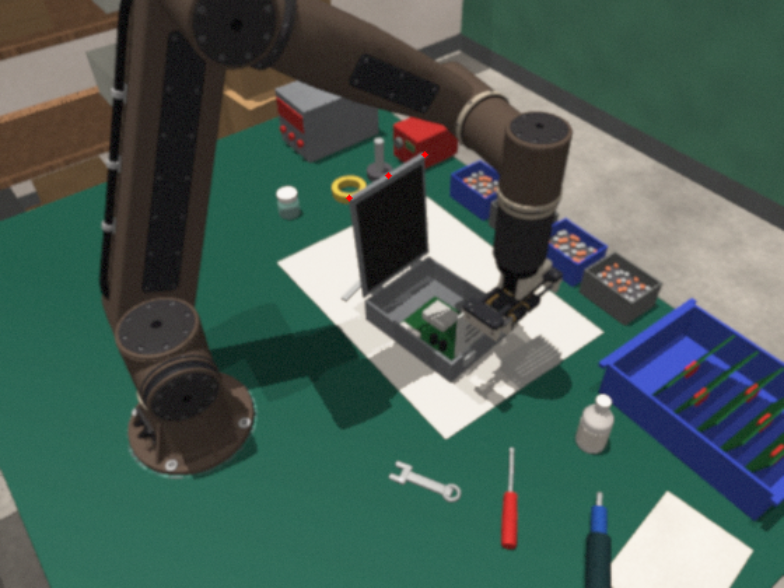

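The side view shows the wrist column (530,130) holding the gripper beside the flap, with the cover edge at (353,195)–(425,157) as predicted. I'll triangulate the forearm's end to check clearance over the cover.

```bash
python3 - <<'E'
from h import *
t=grab("top");s=grab("side")
def tri(ut,us):
    o1,d1=ray(t,ut);o2,d2=ray(s,us);A=np.c_[d1,-d2];k=np.linalg.lstsq(A,o2-o1,rcond=None)[0]
    p,q=o1+k[0]*d1,o2+k[1]*d2;print((p+q)/2,np.linalg.norm(p-q))
tri((341,125),(478/1.4,110/1.4))
tri((230+178,100+28),(538/1.4,127/1.4))
# left end of forearm at assumed heights
for z in(.35,.4,.45,.5,.55): print(z,onz(t,(230+55,100+10),z),onz(t,(230+50,100+40),z))
E
```

```text
[ 0.56530687 -0.14188297  0.53347399] 0.00859350905452505
[ 0.55170351 -0.27615517  0.57197401] 0.00012457155818189816
0.35 [ 0.66846629 -0.02881497  0.35      ] [ 0.59160885 -0.0169968   0.35      ]
0.4 [ 0.65013022 -0.02830793  0.4       ] [ 0.57629084 -0.01695385  0.4       ]
0.45 [ 0.63179415 -0.0278009   0.45      ] [ 0.56097283 -0.0169109   0.45      ]
0.5 [ 0.61345808 -0.02729387  0.5       ] [ 0.54565482 -0.01686794  0.5       ]
0.55 [ 0.59512201 -0.02678684  0.55      ] [ 0.53033681 -0.01682499  0.55      ]
```

Clearance over the cover at full depth is about 50 mm, so I'm pushing the flap in two stages.

```bash
python3 -m jog '[[-1,[-20,0,-4],0],[-1,[-35,0,-4],0],[-1,[-49,0,-4],0],[-1,[-56,0,-4],0],[-1,[-62,0,-4],0],[-1,[-68,0,-3],0],[-1,[-74,0,-1],0],[-1,[-81,0,0],0],[-1,[-87,0,2],0],[-1,[-93,0,5],0],[-1,[-98,0,8],0],[-1,[-104,0,11],0],[-1,[-109,0,15],0],[-1,[-114,0,20],0],[-1,[-118,0,24],0],[-1,[-118,0,24],0]]'
python3 - <<'E'
from h import *
f=grab("side");c=cv2.cvtColor(f["color"],cv2.COLOR_RGB2BGR)
cv2.imwrite("pics/c.png",cv2.resize(c[0:300,150:450],(600,600)))
r=.088
shift([(0,-.112+r*np.cos(a)-.002*np.sin(a)-.010,.048+r*np.sin(a)+.002*np.cos(a)) for a in np.linspace(.7,0,6)])
E
```

```text
t: 5.82
eef_pos: [0.5386, -0.1575, 0.1191]
ee_rot: [3.141, 0.0, -1.458]
force: [0.0, -0.7, 0.6]
width: 0.0007
gripper_force: 0.0
t 5.875 pos [ 0.5386 -0.1577  0.1193] rot [ 3.141  0.    -1.458] F [ 0.9 -0.8  0.2] turn 0.0
[ 0.    -0.056  0.106] [-1.0, 0.0, -1.0]
[ 0.    -0.049  0.096] [-9.0, 0.0, 9.0]
[ 0.    -0.042  0.086] [-15.0, 0.0, 20.0]
[ 0.    -0.038  0.074] [-19.0, 0.0, 31.0]
[ 0.    -0.035  0.062] [-22.0, 0.0, 43.0]
[ 0.    -0.034  0.05 ] [-23.0, 0.0, 55.0]
```

View pics/c.png

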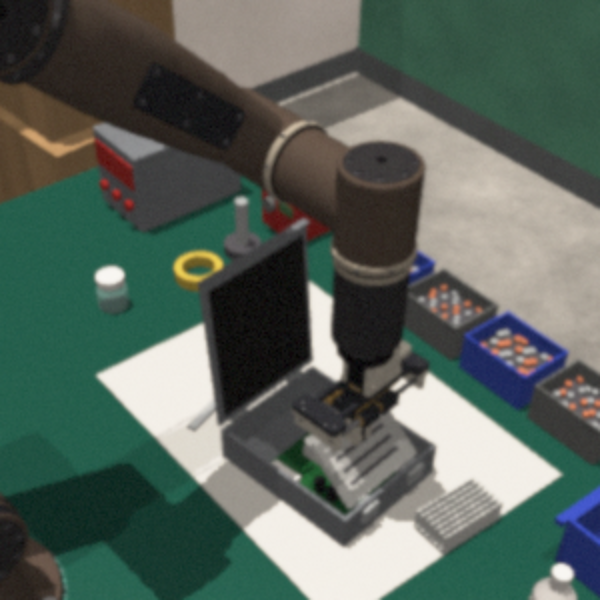

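The picture shows the flap at (360,450) leaning about 40° under the fingers, with the arm clear of the cover. Next I push it all the way down.

```bash
python3 -m jog '[[-1,[-5,0,4],0],[-1,[-9,0,9],0],[-1,[-12,0,14],0],[-1,[-15,0,20],0],[-1,[-17,0,26],0],[-1,[-19,0,31],0],[-1,[-21,0,37],0],[-1,[-22,0,43],0],[-1,[-23,0,48],0],[-1,[-23,0,52],0],[-1,[-23,0,55],0],[-1,[-23,0,55],0]]'
```

```text
t: 7.38
eef_pos: [0.536, -0.1351, 0.0645]
ee_rot: [3.141, 0.0, -1.458]
force: [0.6, 0.9, -0.6]
width: 0.0001
gripper_force: 0.0
```

```bash
python3 -m jog '[[-1,[0,0,1],0],[-1,[0,0,2],0],[-1,[0,0,2],0]]';python3 -m jog '[[-1,[0,0,1],0],[-1,[0,0,2],0],[-1,[0,0,2],0]]'
```

```text
t: 7.75
eef_pos: [0.5361, -0.1351, 0.0641]
ee_rot: [-3.141, -0.0, -1.457]
force: [-5.1, 2.4, 15.6]
width: 0.0006
gripper_force: 8.2
t: 8.12
eef_pos: [0.5362, -0.1351, 0.0638]
ee_rot: [-3.14, -0.001, -1.457]
force: [-11.9, 5.4, 33.4]
width: 0.0008
gripper_force: 16.9
```

The firm stop is reached (33 N, no further travel). Next I lift, then cross over to behind the cover.

```bash
python3 -m jog '[[-1,[0,0,-40],0],[-1,[0,0,-100],0],[-1,[0,0,-160],0],[-1,[0,0,-220],0],[-1,[0,0,-280],0],[-1,[0,0,-340],0],[-1,[0,0,-365],0],[-1,[0,0,-365],0],[-1,[-50,0,-365],0],[-1,[-100,0,-365],0],[-1,[-150,0,-365],0],[-1,[-200,0,-365],0],[-1,[-245,0,-365],0],[-1,[-245,0,-365],0],[-1,[-245,0,-365],0]]'
python3 - <<'E'
from h import *
for n in("side","top"):
    f=grab(n);c=cv2.cvtColor(f["color"],cv2.COLOR_RGB2BGR)
    cv2.imwrite(f"a_{n}.png",cv2.resize(c[80:330,200:450],(400,400)) )
cv2.imwrite("pics/d.png",np.hstack([cv2.imread("a_side.png"),cv2.imread("a_top.png")]))
shift([(0,.205,.285),(0,.205,.27)])
E
```

```text
t: 10.0
eef_pos: [0.5081, 0.1084, 0.4246]
ee_rot: [3.14, -0.001, -1.457]
force: [0.5, -0.5, 0.4]
width: 0.0004
gripper_force: 0.0
t 10.1 pos [0.5084 0.1076 0.4251] rot [ 3.141 -0.    -1.459] F [ 0.1  0.5 -0.1] turn -0.001
[0.    0.205 0.285] [5.0, -0.0, 126.0]
[0.    0.205 0.27 ] [5.0, -0.0, 141.0]
```

View pics/d.png

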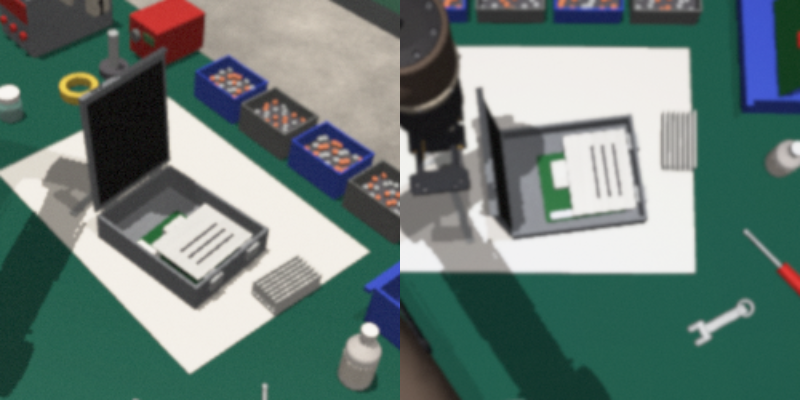

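The flap lies flat over the board (200,240 in the side crop), and the gripper is on the outer side of the cover. Next comes the descent and the arc.

```bash
python3 -m jog '[[-1,[3,0,50],0],[-1,[3,0,100],0],[-1,[3,0,136],0],[-1,[3,0,136],0]]'
python3 - <<'E'
from h import *
r=.215
shift([(0,.127-r*np.cos(a)+.003*np.sin(a)+.010,.0645+r*np.sin(a)+.003*np.cos(a)) for a in np.linspace(1.65,0,23)])
E
```

```text
t: 10.6
eef_pos: [0.5075, 0.1037, 0.2872]
ee_rot: [3.137, -0.002, -1.46]
force: [-0.7, 0.1, 1.4]
width: 0.0003
gripper_force: 0.0
t 10.6 pos [0.5075 0.1037 0.2872] rot [ 3.137e+00 -2.000e-03 -1.460e+00] F [-0.7  0.1  1.4] turn -0.002
[0.    0.157 0.279] [49.0, -1.0, -5.0]
[0.    0.141 0.279] [65.0, -1.0, -6.0]
[0.    0.125 0.279] [81.0, -1.0, -6.0]
[0.    0.109 0.278] [97.0, -1.0, -4.0]
[0.    0.093 0.275] [113.0, -1.0, -1.0]
[0.    0.077 0.271] [129.0, -1.0, 2.0]
[0.    0.062 0.266] [144.0, -2.0, 8.0]
[0.    0.047 0.26 ] [159.0, -2.0, 14.0]
[0.    0.033 0.252] [173.0, -2.0, 21.0]
[0.    0.019 0.244] [187.0, -2.0, 29.0]
[0.    0.006 0.235] [200.0, -2.0, 39.0]
[ 0.    -0.007  0.224] [213.0, -2.0, 49.0]
[ 0.    -0.018  0.213] [224.0, -2.0, 60.0]
[ 0.    -0.029  0.201] [235.0, -2.0, 72.0]
[ 0.    -0.039  0.188] [245.0, -2.0, 85.0]
[ 0.    -0.048  0.175] [254.0, -2.0, 99.0]
[ 0.    -0.055  0.161] [261.0, -2.0, 113.0]
[ 0.    -0.062  0.146] [268.0, -2.0, 128.0]
[ 0.    -0.068  0.131] [273.0, -2.0, 143.0]
[ 0.    -0.072  0.115] [278.0, -3.0, 158.0]
[ 0.    -0.075  0.1  ] [281.0, -3.0, 174.0]
[ 0.    -0.077  0.084] [283.0, -3.0, 190.0]
[ 0.    -0.078  0.068] [284.0, -3.0, 206.0]
```

```bash
python3 -m jog '[[-1,[25,0,-5],0],[-1,[40,0,-5],0],[-1,[52,0,-5],0],[-1,[65,0,-6],0],[-1,[81,0,-6],0],[-1,[97,0,-4],0],[-1,[113,0,-1],0],[-1,[129,0,2],0],[-1,[144,0,8],0],[-1,[159,0,14],0],[-1,[173,0,21],0],[-1,[187,0,29],0],[-1,[200,0,39],0],[-1,[200,0,39],0]]'
python3 - <<'E'
from h import *
f=grab("side");c=cv2.cvtColor(f["color"],cv2.COLOR_RGB2BGR)
cv2.imwrite("pics/e.png",cv2.resize(c[0:300,150:450],(600,600)))
r=.215
shift([(0,.127-r*np.cos(a)+.003*np.sin(a)+.010,.0645+r*np.sin(a)+.003*np.cos(a)) for a in np.linspace(.9,0,14)])
E
```

```text
t: 12.35
eef_pos: [0.5302, -0.0945, 0.249]
ee_rot: [3.138, -0.0, -1.459]
force: [-0.2, 0.2, 0.0]
width: 0.0006
gripper_force: 0.0
t 12.4 pos [ 0.5304 -0.0941  0.2496] rot [ 3.139 -0.    -1.459] F [ 0.2 -1.  -0.6] turn -0.001
[0.    0.006 0.235] [1.0, -1.0, 1.0]
[ 0.    -0.006  0.225] [13.0, -1.0, 10.0]
[ 0.    -0.017  0.215] [24.0, -1.0, 21.0]
[ 0.    -0.027  0.204] [34.0, -1.0, 32.0]
[ 0.    -0.036  0.192] [43.0, -1.0, 43.0]
[ 0.    -0.044  0.18 ] [51.0, -1.0, 56.0]
[ 0.    -0.052  0.167] [59.0, -1.0, 68.0]
[ 0.    -0.059  0.154] [66.0, -1.0, 82.0]
[ 0.    -0.064  0.14 ] [71.0, -1.0, 95.0]
[ 0.    -0.069  0.126] [76.0, -1.0, 109.0]
[ 0.    -0.073  0.112] [80.0, -1.0, 124.0]
[ 0.    -0.076  0.097] [83.0, -1.0, 139.0]
[ 0.    -0.077  0.082] [84.0, -1.0, 153.0]
[ 0.    -0.078  0.068] [85.0, -1.0, 168.0]
```

View pics/e.png

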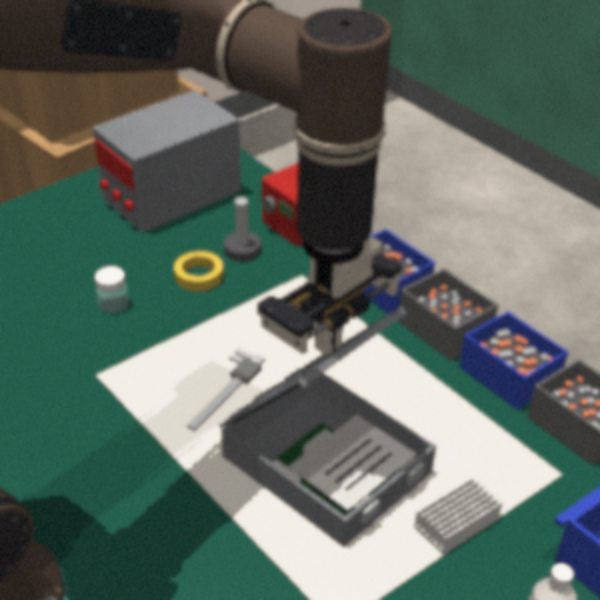

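The cover (line (230,420)–(405,310)) is following the fingers at about 50°, and the flap is still flat. Continuing the arc.

```bash
python3 -m jog '[[-1,[13,0,10],0],[-1,[24,0,21],0],[-1,[34,0,32],0],[-1,[43,0,43],0],[-1,[51,0,56],0],[-1,[59,0,68],0],[-1,[66,0,82],0],[-1,[71,0,95],0],[-1,[76,0,109],0],[-1,[80,0,124],0],[-1,[83,0,137],0],[-1,[84,0,150],0],[-1,[85,0,160],0],[-1,[85,0,167],0],[-1,[85,0,169],0],[-1,[85,0,169],0]]'
```

```text
t: 14.4
eef_pos: [0.5406, -0.1778, 0.0818]
ee_rot: [3.141, 0.0, -1.458]
force: [-2.3, -0.6, 2.7]
width: 0.0006
gripper_force: 1.5
```

```bash
python3 -m jog '[[-1,[0,0,1],0],[-1,[0,0,2],0],[-1,[0,0,2],0]]'; python3 -m jog '[[-1,[0,0,1],0],[-1,[0,0,1],0]]'
```

```text
t: 14.78
eef_pos: [0.5407, -0.1778, 0.0815]
ee_rot: [-3.141, -0.0, -1.457]
force: [-7.9, 3.5, 18.6]
width: 0.0008
gripper_force: 9.6
t: 15.02
eef_pos: [0.5407, -0.1778, 0.0814]
ee_rot: [-3.141, -0.001, -1.457]
force: [-11.4, 5.4, 26.4]
width: 0.0008
gripper_force: 13.6
```

Firm stop reached at a tip height of about 68 mm. I'll retreat upwards and check.

```bash
python3 -m jog '[[-1,[0,0,-20],0],[-1,[0,0,-60],0],[-1,[0,0,-120],0],[-1,[0,0,-180],0],[-1,[0,0,-240],0],[-1,[0,0,-300],0],[-1,[-60,0,-300],0],[-1,[-120,0,-300],0],[-1,[-180,0,-300],0],[-1,[-240,0,-300],0],[-1,[-300,0,-300],0],[-1,[-350,0,-300],0],[-1,[-350,0,-300],0],[-1,[-350,0,-300],0]]'
python3 - <<'E'
from h import *
for n in("side","top"):
    f=grab(n);c=cv2.cvtColor(f["color"],cv2.COLOR_RGB2BGR)
    for x in(-.102,.102):
      for y in(-.13,.127):cv2.circle(c,tuple(int(round(v)) for v in proj(f,w((x,y,.068)))),1,(0,0,255),-1)
    cv2.imwrite(f"a_{n}.png",cv2.resize(c[80:330,200:450],(400,400)) )
cv2.imwrite("pics/f.png",np.hstack([cv2.imread("a_side.png"),cv2.imread("a_top.png")]))
E
```

```text
t: 16.77
eef_pos: [0.5013, 0.1701, 0.3785]
ee_rot: [3.142, -0.0, -1.457]
force: [0.2, -0.3, -0.5]
width: 0.0005
gripper_force: 0.0
```

View pics/f.png

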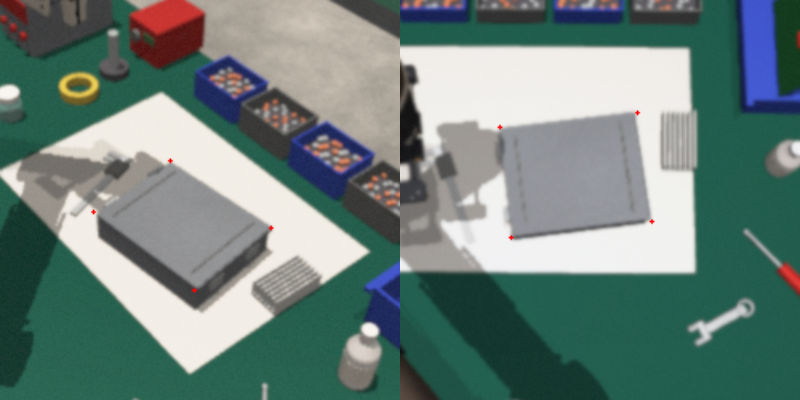

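The cover lies flat on the rim, with its corners at the predicted shut positions. The heatsink and caliper look unmoved and the robot is clear.

```bash
python3 -c "
from station import order
print(order.job_done())"
```

```text
the job is handed in; nothing more can be done
None
```

I folded the flap flat over the board, then swung the cover fully shut. Both were pushed with the fingers only until they met their stops, and the job was handed in at about 17 s with the arm clear and no bystander visibly disturbed.

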